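# Latch the tub carrier for the road

## Robot

A 6-joint arm with a two-finger parallel gripper is mounted at the origin on a cart in front of the work surface, level with it; the furniture and walls round the work are solid. World frame = base frame: x ahead of the robot, y to its left, z up, the work surface at z = 0. Lengths are in m, angles in degrees, forces in N, time in s.
With the tool pointing down it reaches from about 0.225 to 0.725 m from the base axis. Payload 3.1 kg.
Tool frame: the origin (TCP) lies at the very end of the fingers, on their centre line; the grasp point (between the pads) lies r.grip_point_offset behind it (r.grip_point_offset is the distance from the TCP to the grasp point, in m); z points along the fingers, y is the line along which they close (so a half turn about z gives the same grasp; the last joint's range is limited). The gripper opens to 85 mm and grips with 20 to 120 N. Pads are 22 mm wide; open, the fingers measure 114 mm over their backs; the gripper's body (76 mm by 85 mm) begins 54 mm behind the grasp point. The pads swing forward as they close: fully open they stand 13 mm farther back than shut.
Start: joints at [56.62, 2.75, 5.684, 92.934, 0, 82.678], TCP at [0.231, 0.472, 0.231] pointing down, gripper open.
Joint ranges: [-166.93, 166.93], [-56.73, 111.36], [-69.38, 81.34], [-121.58, 131.49], [-85.45, 84.26], [-180, 180]. Speed limits (degrees/s): [159.86, 159.86, 180, 180, 180, 180].

## Interface

Orientations are given as a 3x3 rotation matrix whose columns are the frame's x, y, z axes.
In Python, from station import r gives the robot as it stands.
- The arm moves only by the tool drive_tool, never from a script. Its arguments are lists of equal length, an entry for each row: "claw": the opening, from -1 (shut) to 1 (fully open); "travel": the shift along the tool's x, y, z in parts of the range, where 1.0 means 50 cm, a list of three; "spin": the turn about the tool's z in fractions of the full range, 1 being 2 rad. A call has exactly 10 rows; each row is the pose to reach, as a shift and turn from the pose commanded when the call began, along the tool's axes at that moment; what a row does not reach only later rows make up. A row lasts 1/10 s, in which the tool goes at most 50 mm and 8.59 degrees, less where a joint would pass 70% of its speed; a pose out of reach is approached as far as the arm can. A shift or turn number past 1, either way, is cut back to 1. A call with a gripper value outside its range is refused whole. The fingers move at their own pace and stop on an object; the grip force is fixed at half the most. Time passes only in rows, so rows that repeat a pose let the fingers close, or fill a call up. It gives the time, the measured TCP pose, the force, the opening and the grip force at its end, in the units of the state.
- r.state(): the state, without advancing time (a new reading comes with each control period).
- r.grab_frame(name): name is "side" or "top" or "wrist"; returns (picture, depth): 384x512x3 uint8, red, green, blue; 384x512 float32, m along the optical axis (not along the pixel's ray), 0 where there is no reading.
- r.camera_model(name): a dict with "fov_y" (degrees; the focal length in pixels is half the picture's height over the tangent of half this angle, whatever the lens; pixels are square), "cx", "cy" (the principal point, pixels), "pose" (4x4, takes a point from camera to world coordinates); the wrist camera has in their place "hand_eye" (4x4, takes a point from camera to tool coordinates, whose origin is the TCP and whose axes are the flange's). Camera axes: x right, y down, z forward; pixel columns grow to the right and rows downward; lengths in m; the calibration is good to about 2 mm. A picture is of the moment at which its call begins: read the wrist's pose just before it. camera_model takes no time and is no camera call.
- r.job_done(): hands the job in; it is judged then, once.
The state is a dict: "t": time; "joint_positions": joint angles; "joint_velocities": joint speeds; "effort": joint torques, N m; "tool_pos": TCP position; "orientation": TCP orientation; "wrist_force": force on the tool from outside, world axes, zero at the start; "moment": the same for the moment, N m; "grip_width": finger opening in m; "gripper_force": force on a finger pad.
Only numpy, scipy, OpenCV 4.12 (cv2) and the standard library are available. Lean on these libraries where they do the work, as an engineer would, in place of code of your own. Each camera call takes 0.05 s, during which the arm holds its last target. There are 200 camera calls.

## Task

Get the tub carrier ready for the van: while its gate stands open, push the steel container with its tubs right home against the back stop, then lift the latch bar, swing the gate shut with the bar passing over the hook of the catch, and let the bar drop fully down behind the hook so that the gate stays latched when you let go. The catch is set a little differently on every carrier, so feel for the bar meeting its plate and press only lightly: do not shove the container or jam the bar on the catch, and do not tip the tubs or disturb the other things on the counter.

Things in the scene. Friction and masses are not known exactly. Their poses are not given: they have to be found in the camera images.
- carrier: steel tub carrier fixed on the counter: open-topped tray 225 x 205 mm with rails, open in front. Origin under its middle on the counter, x into the carrier away from the robot, y left, z up. Floor at z 12 mm, back stop at x 90 mm. Front posts at x -105 to -79, y -93 to -73 and 81 to 101 mm, 124 mm high; a carrying bow on each side (x -50 to 60, y +-66) up to 117 mm.
- container: steel food container, 178 mm long, 116 wide, 65 high, 0.3 kg plus 0.3 kg of tubs, loose in the carrier, at first 35 to 65 mm short of home, sticking out in front. Origin at its bottom centre. Its length runs along its own y axis (turned 2 degrees counterclockwise from it), which points out of the front; near end wall 81, near rim 89 mm from it. Push it with less than 25 N.
- home (a point): point on the carrier's floor where the container's origin lies (within about 2 mm) when its far end rests on the rigid back stop; axes as the carrier's
- gate (a joint): angle of the gate (flat steel frame with bars, 155 mm wide, 6 mm thick, z 18 to 92 mm, 0.35 kg, light friction, stays where left): 0 nominally shut, growing as its free left end swings out toward the robot (counterclockwise from above), up to 1.95; 1.4 to 1.75 at the start. Shut behind the catch it reads -0.06 to 0.075; with the bar in front of the hook over 0.095.
- gate_hinge (a point): point on the gate's vertical hinge axis, on the right front post at the bar's height, z 82 mm; at x -112, y -78 mm in the carrier, axes as the carrier's
- latch_bar: flat steel bar on the gate's outer face, 180 mm long, 20 high, 8 thick, smooth, 0.25 kg. Origin at its pivot, 22 mm from the hinge axis along the gate and 8 mm in front of it, z 82 mm; its y runs along the bar to the free end at 168 mm, past the gate's edge; x is the gate's inward normal, z up. It lies level on a pin (underside z 72 mm) and falls by its own weight.
- bar_lift (a joint): lift angle of the latch bar about its pivot: 0 lying level on its pin or in the catch, growing as the free end rises; up to 0.45. Its end clears the hook's nose above 0.11.
- knob (a point): middle of the black upright grip knob on the latch bar, 18 mm thick and 40 mm tall (20 mm either way), on a 10 mm stem; in the bar's frame at y 96, z 39 mm, so at z 121 mm with the bar level. It lifts the bar and swings the gate. Top of the gate below it at z 92 mm; nothing else within 30 mm.
- catch_nominal (a point): nominal place of the catch on the left post: the face of its upright rigid back plate (z 54 to 122 mm, 20 mm wide), at the height of the nose's top, z 86 mm. The upturned nose stands 10.5 mm in front of the plate, 16 mm thick; the bar drops in that slot. The real catch, set on studs, is up to 9 mm nearer or farther along the carrier's x, unmeasured: find its plate by feel, under 10 N.
- buffer_end (a point): rubber end of a soft spring buffer beside the left post, z 50 mm, undisturbed; it meets the gate's free end 8 mm before zero and pushes the gate back out with 1 N at first, growing 0.12 N a mm. Unless held in, the gate springs back until the bar rests on the nose.
- olive_tub: deli tub with lid, 79 mm in diameter, 57 mm high, loose in the near half of the container; origin at its bottom centre, z up
- dip_tub: deli tub with lid, 79 mm in diameter, 50 mm high, loose in the far half of the container; origin at its bottom centre, z up
- dip_tub_2: deli tub with lid, 79 mm in diameter, 50 mm high, standing alone on the counter left of the carrier, to be left alone; origin at its bottom centre
- thermometer: probe thermometer, 199 mm long, 16 mm high, lying on the counter right of the gate, to be left alone; origin at its bottom centre

How it is judged (in metres and radians):
On the way, in this order (a step that is already met when the one before it is completed fails the run):
1. the container stands fully home in the carrier while the gate is still open (x of container in the frame of carrier between -0.006 and 0.006 m and value of joint gate above 0.5 rad), for 0.2 s.
2. the gate is nearly shut with its bar lifted above the hook of the catch (value of joint gate below 0.085 rad and value of joint bar_lift above 0.09 rad), for 0.1 s.
At the end, for the whole second after the job is handed in: The container's origin is within 6 mm of its home place along the carrier, the gate is shut behind the hook (gate joint under 0.085 rad), the bar lies down (lift under 0.03 rad), both tubs stand upright in it (within 0.2 rad), all released and at rest (x of container in the frame of carrier between -0.006 and 0.006 m and value of joint gate below 0.085 rad and value of joint bar_lift below 0.03 rad and angle between each of olive_tub, dip_tub's own z axis and vertical below 0.2 rad and linear speed of container below 0.02 m/s and velocity of joint gate between -0.05 and 0.05 rad/s); the robot touches nothing.
It fails at once if the bar is pressed on the catch with more than 10 N (contact force between latch_bar and carrier above 10 N).
It fails at once if the container is shoved with more than 25 N (contact force between the arm and container above 25 N).
It fails at once if a tub in the container is tipped (angle between any of olive_tub, dip_tub's own z axis and vertical above 0.35 rad).
It fails at once if a thing standing by is moved (distance of any of dip_tub_2, thermometer from where it was at the start of the episode above 0.02 m).
It also fails if it takes over 64 s, if anything falls off the work surface, if the arm or the gripper's body presses on something with over 40 N, if the wrist force passes 120 N, or if a joint passes its speed limit or range.

## Working session

There is one attempt and no reset: what is moved stays moved. The work goes in short steps, Python scripts to look and compute and a tool call to move; the robot and the scene stay as the last step left them, time stands still between calls to the robot, and variables do not carry over. Pictures are saved under pics/ and viewed, at most 10 in all, crops included, and the job is handed in when it is done.

Besides the shell and the picture viewer there is one more tool, called after ">>>" as name(argument=value, ...), one argument or row to a line, values as JSON. drive_tool: Moves the arm, as the interface text tells. Its arguments: {"type":"object","properties":{"claw":{"type":"array","items":{"type":"number"}},"travel":{"type":"array","items":{"type":"array","items":{"type":"number"}}},"spin":{"type":"array","items":{"type":"number"}}},"required":["claw","travel","spin"]}

```bash
mkdir -p pics; ls; python3 - <<'E'
from station import r
import cv2,numpy as np
s=r.state();print(s['t'],s['tool_pos'],s['orientation'],s['grip_width'],r.grip_point_offset)
for n in ['side','top']:
    p,d=r.grab_frame(n);np.savez('pics/%s.npz'%n,p=p,d=d)
    cv2.imwrite('pics/%s.png'%n,cv2.resize(p[:,:,::-1],(800,600)))
    print(n,r.camera_model(n))
print(r.camera_model('wrist'))
E
```

```text
pics
0.0 [0.2302841  0.47109202 0.23008391] [[-8.98352606e-01  4.39273109e-01 -1.31585852e-03]
 [ 4.39274983e-01  8.98350365e-01 -2.02740168e-03]
 [ 2.91518943e-04 -2.39934532e-03 -9.99997079e-01]] 0.08549216933526733 0.0187
side {'fov_y': 48.48235634080895, 'cx': 249.85500684938646, 'cy': 194.1319140468567, 'pose': array([[-0.96084997, -0.19580213,  0.19603282,  0.35511434],
       [-0.27697519,  0.66036408, -0.69800002,  0.47327027],
       [ 0.00721686, -0.72496952, -0.68874314,  0.78196685],
       [ 0.        ,  0.        ,  0.        ,  1.        ]])}
top {'fov_y': 47.868551998915684, 'cx': 253.85069529793122, 'cy': 192.65101179453174, 'pose': array([[-0.00796678, -0.98808308,  0.1537152 ,  0.35651285],
       [-0.99987734,  0.00994429,  0.01210016, -0.25817343],
       [-0.01348455, -0.15359995, -0.9880411 ,  1.25122446],
       [ 0.        ,  0.        ,  0.        ,  1.        ]])}
{'fov_y': 65.74300869627908, 'cx': 252.00589793157212, 'cy': 188.11897600644784, 'hand_eye': array([[-4.22251548e-04, -9.57350130e-01, -2.88930009e-01,
         7.34411453e-02],
       [ 9.99999907e-01, -3.78866828e-04, -2.06082096e-04,
        -3.22267353e-04],
       [ 8.78267256e-05, -2.88930070e-01,  9.57350201e-01,
        -1.42360634e-01],
       [ 0.00000000e+00,  0.00000000e+00,  0.00000000e+00,
         1.00000000e+00]])}
```

View pics/side.png

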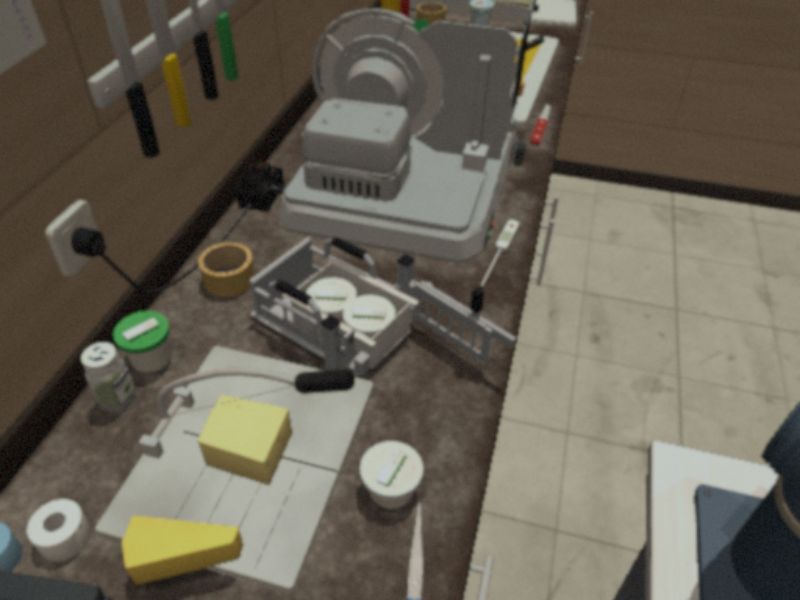

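View pics/top.png

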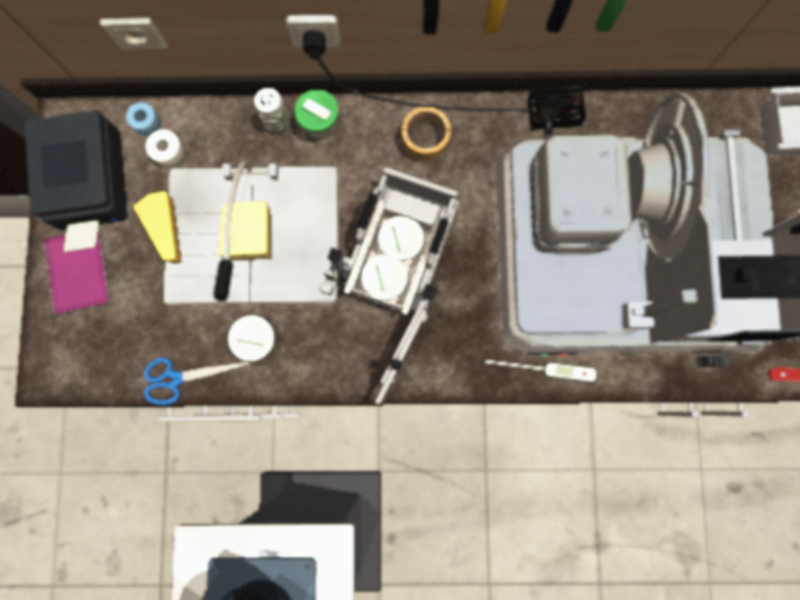

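The side view shows the carrier at about (330,310), the gate running from its post at (405,265) to (510,340), and the black knob near (477,298). In the top view the carrier is at (405,240), the hinge post at (425,295) and the gate end at (380,400). The thermometer is at (570,372) and the spare tub at (250,338).

```bash
cat > h.py <<'E'
import numpy as np,cv2
from station import r
def K(n):
    m=r.camera_model(n);return 192/np.tan(np.radians(m['fov_y']/2)),m['cx'],m['cy'],m
def cloud(n,d,T=None):
    f,cx,cy,m=K(n);T=m['pose'] if T is None else T
    v,u=np.mgrid[0:384,0:512];c=np.stack([(u-cx)/f*d,(v-cy)/f*d,d],-1)
    return c@T[:3,:3].T+T[:3,3]
def wristT(s):
    T=np.eye(4);T[:3,:3]=s['orientation'];T[:3,3]=s['tool_pos'];return T@r.camera_model('wrist')['hand_eye']
def ray(n,u,v,T=None):
    f,cx,cy,m=K(n);T=m['pose'] if T is None else T
    return T[:3,3],T[:3,:3]@np.array([(u-cx)/f,(v-cy)/f,1])
def tri(*rs):
    A=np.zeros((3,3));b=np.zeros(3)
    for o,d in rs:
        d=d/np.linalg.norm(d);P=np.eye(3)-np.outer(d,d);A+=P;b+=P@o
    x=np.linalg.solve(A,b);return x,[np.linalg.norm(np.cross(x-o,d/np.linalg.norm(d))) for o,d in rs]
def atz(n,u,v,z,T=None):
    o,d=ray(n,u,v,T);return o+d*(z-o[2])/d[2]
E
python3 - <<'E'
from h import *
a=np.load('pics/side.npz');b=np.load('pics/top.npz')
s=a['p'][135:255,150:345];t=b['p'][95:265,200:300]
s=cv2.resize(s,None,fx=2.5*1.0,fy=2.5,interpolation=cv2.INTER_CUBIC);t=cv2.resize(t,None,fx=3.0,fy=3.0,interpolation=cv2.INTER_CUBIC)
im=np.zeros((520,800,3),np.uint8);im[:s.shape[0],:s.shape[1]]=s;im[:t.shape[0],490:490+t.shape[1]]=t
cv2.imwrite('pics/crop1.png',im[:,:,::-1])
for n,q,w in [('top',b,(slice(95,265),slice(200,300))),('side',a,(slice(135,255),slice(150,345)))]:
    c=cloud(n,q['d'])[w].reshape(-1,3)
    for lo,hi in [(.085,.1),(.1,.115),(.115,.14),(.14,.2)]:
        k=c[(c[:,2]>lo)&(c[:,2]<hi)&(c[:,0]<.6)];print(n,lo,len(k),k[::max(1,len(k)//25)].round(3).tolist() if hi>.12 else '')
E
```

```text
top 0.085 356 
top 0.1 28 
top 0.115 103 [[0.587, -0.117, 0.121], [0.584, -0.117, 0.121], [0.583, -0.128, 0.125], [0.581, -0.131, 0.124], [0.56, -0.295, 0.125], [0.557, -0.295, 0.127], [0.557, -0.306, 0.123], [0.555, -0.298, 0.122], [0.554, -0.308, 0.126], [0.551, -0.292, 0.128], [0.552, -0.303, 0.123], [0.549, -0.29, 0.126], [0.55, -0.3, 0.121], [0.547, -0.287, 0.123], [0.547, -0.298, 0.123], [0.546, -0.308, 0.126], [0.544, -0.292, 0.126], [0.544, -0.303, 0.124], [0.54, -0.292, 0.129], [0.541, -0.303, 0.122], [0.538, -0.3, 0.126], [0.433, -0.236, 0.138], [0.43, -0.236, 0.14], [0.425, -0.239, 0.138], [0.422, -0.247, 0.139], [0.421, -0.246, 0.12]]
top 0.14 17 [[0.435, -0.239, 0.142], [0.432, -0.244, 0.142], [0.43, -0.239, 0.144], [0.43, -0.242, 0.14], [0.43, -0.244, 0.144], [0.427, -0.234, 0.144], [0.427, -0.236, 0.141], [0.427, -0.239, 0.14], [0.427, -0.242, 0.141], [0.427, -0.247, 0.14], [0.425, -0.236, 0.142], [0.425, -0.242, 0.141], [0.425, -0.244, 0.142], [0.425, -0.247, 0.141], [0.422, -0.236, 0.142], [0.422, -0.242, 0.143], [0.42, -0.239, 0.141]]
side 0.085 538 
side 0.1 113 
s
[... 674 characters left out ...]
43, -0.239, 0.141], [0.431, -0.234, 0.143], [0.599, 0.03, 0.197], [0.599, 0.03, 0.194], [0.6, 0.033, 0.195], [0.594, 0.032, 0.196], [0.598, 0.034, 0.194], [0.599, 0.036, 0.193], [0.593, 0.035, 0.193], [0.596, 0.035, 0.19], [0.587, 0.04, 0.199], [0.597, 0.029, 0.179], [0.585, 0.04, 0.197], [0.589, 0.041, 0.194], [0.583, 0.041, 0.197], [0.577, 0.041, 0.197], [0.584, 0.043, 0.195], [0.579, 0.042, 0.196], [0.573, 0.042, 0.198], [0.587, 0.042, 0.19], [0.581, 0.041, 0.191], [0.575, 0.042, 0.194], [0.569, 0.043, 0.198], [0.563, 0.043, 0.199], [0.582, 0.041, 0.189], [0.575, 0.042, 0.192], [0.57, 0.042, 0.193], [0.564, 0.042, 0.196], [0.559, 0.04, 0.195], [0.554, 0.039, 0.196], [0.581, 0.039, 0.183]]
```

View pics/crop1.png

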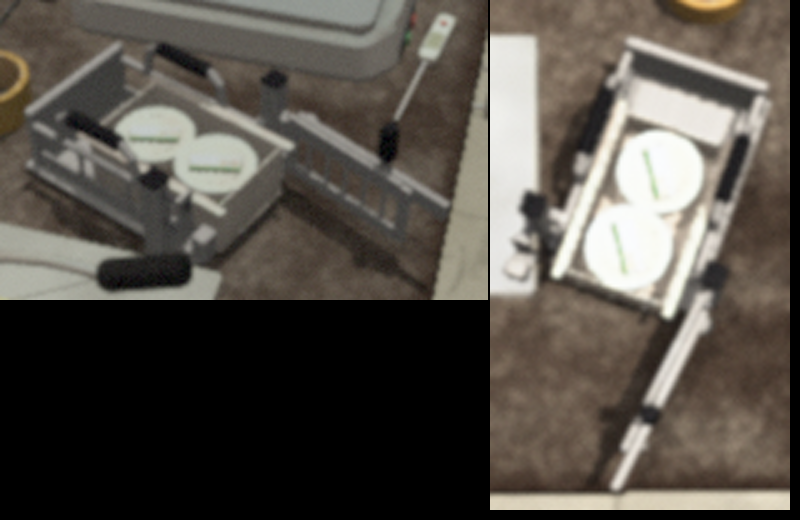

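```bash
cat > m.py <<'E'
from h import *
from scipy.optimize import least_squares
L=[('Lpost',(214.7,162.7),(211.2,207),(-.092,.091,.124)),('Rpost',(274.7,186.7),(260,167),(-.092,-.083,.124)),
('Lbow',(235.7,135),(188,187.8),(.005,.066,.115)),('Rbow',(282.3,150),(223.2,159.8),(.005,-.066,.115)),('knob',(253.5,232.7),(305.2,192.2),None)]
P=[];M=[]
for n,t,s,m in L:
    x,e=tri(ray('top',*t),ray('side',*s));print(n,x.round(4),np.round(e,4),m)
    if m:P.append(x);M.append(m)
    else: kn=x
P=np.array(P);M=np.array(M)
def f(q):
    c,s=np.cos(q[2]),np.sin(q[2]);return (np.c_[q[0]+c*M[:,0]-s*M[:,1],q[1]+s*M[:,0]+c*M[:,1]]-P[:,:2]).ravel()
q=least_squares(f,[.64,-.23,-.3]).x;print('carrier',q,np.degrees(q[2]),f(q).reshape(-1,2).round(4).tolist())
E
python3 m.py
python3 - <<'E'
from h import *
a=np.load('pics/side.npz');b=np.load('pics/top.npz')
for n,q in (('top',b),('side',a)):
    c=cloud(n,q['d']).reshape(-1,3)
    g=c[(c[:,2]>.084)&(c[:,2]<.102)&(c[:,0]<.53)&(c[:,0]>.3)&(c[:,1]<-.15)&(c[:,1]>-.35)]
    print(n,'gate/bar',len(g),g[:,2].mean(),g.min(0),g.max(0),np.polyfit(g[:,0],g[:,1],1)); 
    k=c[(c[:,2]>.13)&(c[:,2]<.16)&(c[:,0]<.46)&(c[:,0]>.38)&(c[:,1]<-.15)&(c[:,1]>-.35)];print('knob top',len(k),k.min(0),k.max(0),k.mean(0))
    k=c[(c[:,2]>.115)&(c[:,2]<.135)&(c[:,0]<.58)&(c[:,0]>.5)&(c[:,1]<-.26)&(c[:,1]>-.35)];print('Rpost',len(k),k.min(0),k.max(0))
    k=c[(c[:,2]>.116)&(c[:,2]<.135)&(c[:,0]<.64)&(c[:,0]>.53)&(c[:,1]<-.08)&(c[:,1]>-.16)];print('Lpost',len(k),k.min(0),k.max(0),k.mean(0))
E
```

```text
Lpost [ 0.6157 -0.1396  0.1144] [0.0004 0.0004] (-0.092, 0.091, 0.124)
Rpost [ 0.5479 -0.2999  0.1167] [0.0006 0.0006] (-0.092, -0.083, 0.124)
Lbow [ 0.6952 -0.1957  0.1017] [0.001 0.001] (0.005, 0.066, 0.115)
Rbow [ 0.6518 -0.3231  0.0976] [0.0016 0.0016] (0.005, -0.066, 0.115)
knob [ 0.4261 -0.2426  0.1171] [0.0008 0.0008] None
carrier [ 0.66743195 -0.25722576 -0.37159123] -21.290609328814067 [[-0.0009, 0.0005], [0.0037, -0.0013], [0.0009, -0.0019], [-0.0037, 0.0026]]
top gate/bar 316 0.09137353579443763 [ 0.36450057 -0.2956362   0.08451416] [ 0.52738514 -0.20584791  0.09880805] [-0.50949113 -0.02013398]
knob top 33 [ 0.41960928 -0.24670238  0.13477979] [ 0.4348656  -0.23377295  0.14409823] [ 0.42631471 -0.24024525  0.14020558]
Rpost 69 [ 0.53589749 -0.31119515  0.11839653] [ 0.56026542 -0.28449094  0.12930678]
Lpost 82 [ 0.57902833 -0.14921262  0.11601954] [ 0.62782659 -0.11708456  0.1285839 ] [ 0.60901014 -0.13470115  0.12323318]
side gate/bar 432 0.08941482487679767 [ 0.36199827 -0.29267554  0.08409569] [ 0.52950195 -0.20360078  0.10140242] [-0.49819135 -0.02165047]
knob top 48 [ 0.41770914 -0.24583827  0.13008474] [ 0.43374138 -0.22968577  0.14254881] [ 0.42613819 -0.23561102  0.13681893]
Rpost 71 [ 0.53711159 -0.30887263  0.11515673] [ 0.56071844 -0.28360613  0.1249379 ]
Lpost 106 [ 0.57822675 -0.14890301  0.11641437] [ 0.62615524 -0.11458874  0.12575436] [ 0.6077274  -0.13200549  0.12133942]
```

The crop shows the carrier yawed about -21°, with its left post at (534,203) and right post at (714,275) in the crop. The gate is open at about 1.48 rad and the knob is at (650,413). Its measured position is (0.426, -0.241), top at z 0.14, and the geometry predicts (0.425, -0.243), so they agree. Next I move to a point in front of the container, with the fingers shut.

Units first: shifts go in shares of 50 cm and turns go in shares of 2 rad. So -33 cm is -0.66, -31 cm is -0.62, -0.08 rad is -0.04.

>>> drive_tool(
  claw=[-1,-1,-1,-1,-1,-1,-1,-1,-1,-1],
  travel=[
    [-0.06,-0.056,0],
    [-0.13,-0.12,0],
    [-0.2,-0.19,0],
    [-0.27,-0.26,0],
    [-0.34,-0.32,0],
    [-0.41,-0.39,0],
    [-0.48,-0.45,0.02],
    [-0.55,-0.52,0.03],
    [-0.62,-0.58,0.04],
    [-0.66,-0.62,0.04],
  ],
  spin=[0,0,0,0,-0.01,-0.02,-0.03,-0.04,-0.04,-0.04],
)

```text
t: 1.1
tool_pos: [0.3909, 0.0454, 0.2099]
orientation: [[-0.929, 0.369, -0.002], [0.369, 0.929, -0.001], [0.001, -0.001, -1.0]]
wrist_force: [0.2, 0.2, 1.5]
grip_width: 0.0
gripper_force: 0.0
```

Scaled: -18 cm is -0.36, -17.5 cm is -0.35.

>>> drive_tool(
  claw=[-1,-1,-1,-1,-1,-1,-1,-1,-1,-1],
  travel=[
    [-0.05,-0.054,0],
    [-0.1,-0.11,0],
    [-0.15,-0.16,0],
    [-0.2,-0.22,0],
    [-0.25,-0.27,0],
    [-0.3,-0.32,0.01],
    [-0.324,-0.35,0.02],
    [-0.336,-0.36,0.02],
    [-0.336,-0.36,0.02],
    [-0.336,-0.36,0.02],
  ],
  spin=[0,0,0,0,0,0,0,0,0,0],
)

```text
t: 2.1
tool_pos: [0.481, -0.1797, 0.2015]
orientation: [[-0.931, 0.365, -0.0], [0.365, 0.931, 0.001], [0.001, 0.001, -1.0]]
wrist_force: [-0.4, -0.2, -0.8]
grip_width: 0.0
gripper_force: 0.0
```

```bash
python3 - <<'E'
from h import *
s=r.state();p,d=r.grab_frame('wrist');np.savez('pics/w1.npz',p=p,d=d,T=wristT(s));print(s['tool_pos'],s['wrist_force'])
cv2.imwrite('pics/w1.png',cv2.resize(p[:,:,::-1],(800,600)))
E
```

```text
[ 0.48100401 -0.17967568  0.20147758] [-0.37736311 -0.22496154 -0.83420398]
```

View pics/w1.png

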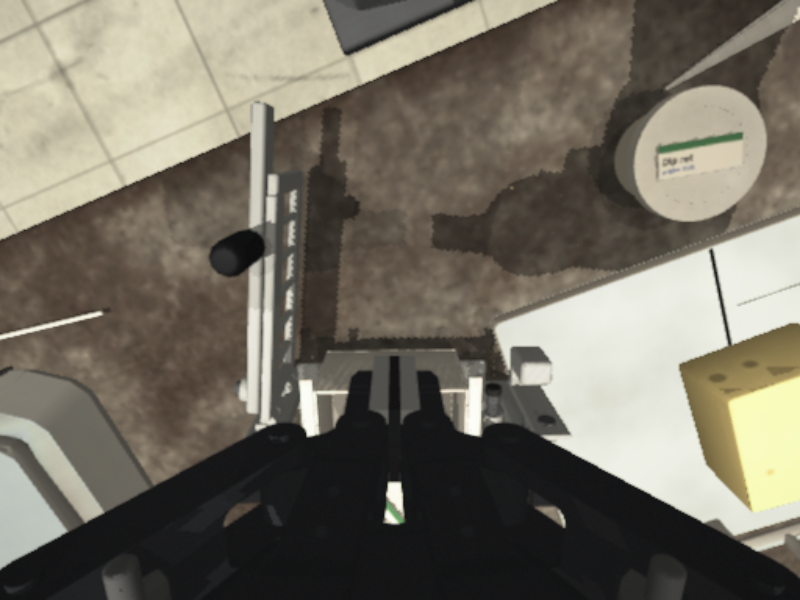

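The wrist view shows the knob top at (230,258), the bar running from its pivot at (243,390) to its end at (260,105), the container's near rim at about (390,355) and the catch nose at (530,365).

```bash
python3 - <<'E'
from h import *
a=np.load('pics/w1.npz');c=cloud('wrist',a['d'],a['T'])
q=np.array([.6674,-.2572,-.3716]);cs,sn=np.cos(q[2]),np.sin(q[2])
C=c.copy();X=c[...,0]-q[0];Y=c[...,1]-q[1];C[...,0]=cs*X+sn*Y;C[...,1]=-sn*X+cs*Y
k=.64
def at(u,v,w=3):
    u=int(u*k);v=int(v*k);return np.median(c[v-w:v+w+1,u-w:u+w+1].reshape(-1,3),0).round(4),np.median(C[v-w:v+w+1,u-w:u+w+1].reshape(-1,3),0).round(4)
for n,u,v,w in [('knobtop',231,260,3),('barfar',262,112,1),('bar',258,180,1),('barnear',254,330,1),('barclose',253,395,1),('gatetop',275,190,1),('gatetopn',265,410,1),('rimL',340,356,1),('rimR',440,356,1),('rimmid',390,356,1),('nose',528,356,2),('nose2',530,375,2),('buf',492,390,1),('pivot',242,392,1)]:
    print(n,*at(u,v,w))
import itertools
# bar top line
m=(c[...,2]>.086)&(c[...,2]<.097)&(C[...,1]<-.06)&(C[...,0]<-.13)
P=c[m];print(len(P));v,u0=np.linalg.eigh(np.cov(P[:,:2].T));d=u0[:,1];print('dir',d,np.degrees(np.arctan2(d[1],d[0])),P.mean(0))
m=(C[...,0]<-.09)&(C[...,0]>-.18)&(abs(C[...,1])<.05)&(c[...,2]>.06)&(c[...,2]<.085);print('rim x min',np.percentile(C[m][:,0],[1,5,20,50]),C[m][:,2].mean())
E
```

```text
knobtop [ 0.4277 -0.2377  0.1409] [-0.2305 -0.069   0.1409]
barfar [ 0.3684 -0.2081  0.0917] [-0.2964 -0.0629  0.0917]
bar [ 0.3984 -0.2245  0.0922] [-0.2625 -0.0673  0.0922]
barnear [ 0.4736 -0.2649  0.0918] [-0.1779 -0.0775  0.0918]
barclose [ 0.5106 -0.2843  0.0924] [-0.1364 -0.0822  0.0924]
gatetop [ 0.406  -0.2189  0.0896] [-0.2575 -0.0592  0.0896]
gatetopn [ 0.5228 -0.2818  0.092 ] [-0.1255 -0.0754  0.092 ]
rimL [ 0.5328 -0.2451  0.0217] [-0.1301 -0.0375  0.0217]
rimR [ 0.5593 -0.1742  0.0224] [-0.1308  0.0382  0.0224]
rimmid [ 0.5456 -0.2083  0.0221] [-0.1306  0.0017  0.0221]
nose [ 0.5566 -0.1193  0.0734] [-0.1533  0.0883  0.0734]
nose2 [ 0.5634 -0.123   0.0864] [-0.1457  0.0873  0.0864]
buf [ 0.5832 -0.1476  0.0534] [-0.1183  0.0715  0.0534]
pivot [ 0.5071 -0.2905  0.0891] [-0.1367 -0.0893  0.0891]
2876
dir [-0.89392286  0.44822084] 153.37040806341687 [ 0.44473997 -0.24555488  0.09114819]
rim x min [-0.13567636 -0.13140548 -0.13074558 -0.12985295] 0.07145541043576793
```

Scaled: 14.5 cm is 0.29, 13.5 cm is 0.27.

>>> drive_tool(
  claw=[-1,-1,-1,-1,-1,-1,-1,-1,-1,-1],
  travel=[
    [0,0,0.07],
    [0,-0.004,0.14],
    [0,-0.008,0.21],
    [0,-0.008,0.27],
    [0,-0.008,0.29],
    [-0.02,-0.008,0.29],
    [-0.05,-0.008,0.29],
    [-0.08,-0.008,0.29],
    [-0.094,-0.008,0.29],
    [-0.1,-0.008,0.29],
  ],
  spin=[0,0,0,0,0,0,0,0,0,0],
)

```text
t: 3.15
tool_pos: [0.5277, -0.2032, 0.0584]
orientation: [[-0.931, 0.366, 0.001], [0.366, 0.931, -0.001], [-0.002, -0.0, -1.0]]
wrist_force: [-4.9, 1.0, 3.5]
grip_width: 0.0
gripper_force: 2.2
```

Scaled: -3.6 cm is -0.072, -3.4 cm is -0.068.

>>> drive_tool(
  claw=[-1,-1,-1,-1,-1,-1,-1,-1,-1,-1],
  travel=[
    [-0.006,0,0],
    [-0.014,0,0],
    [-0.022,0,0],
    [-0.03,0,0],
    [-0.038,0,0],
    [-0.046,0,0],
    [-0.054,0,0],
    [-0.062,0,0],
    [-0.068,0,0],
    [-0.072,0,0],
  ],
  spin=[0,0,0,0,0,0,0,0,0,0],
)

```text
t: 4.15
tool_pos: [0.5575, -0.215, 0.0571]
orientation: [[-0.931, 0.366, -0.005], [0.366, 0.931, 0.002], [0.005, -0.0, -1.0]]
wrist_force: [-7.2, 3.2, 5.9]
grip_width: 0.0001
gripper_force: 3.9
```

Scaled: -1.1 cm is -0.022, -1 cm is -0.02.

>>> drive_tool(
  claw=[-1,-1,-1,-1,-1,-1,-1,-1,-1,-1],
  travel=[
    [-0.004,0,0],
    [-0.008,0,0],
    [-0.012,0,0],
    [-0.016,0,0],
    [-0.018,0,0],
    [-0.02,0,0],
    [-0.022,0,0],
    [-0.022,0,0],
    [-0.022,0,0],
    [-0.022,0,0],
  ],
  spin=[0,0,0,0,0,0,0,0,0,0],
)

```text
t: 5.15
tool_pos: [0.5678, -0.2191, 0.0571]
orientation: [[-0.931, 0.366, -0.004], [0.366, 0.931, 0.001], [0.005, -0.0, -1.0]]
wrist_force: [-6.8, 1.3, 5.4]
grip_width: 0.0004
gripper_force: 3.5
```

Scaled: -0.4 cm is -0.008, -0.35 cm is -0.007.

>>> drive_tool(
  claw=[-1,-1,-1,-1,-1,-1,-1,-1,-1,-1],
  travel=[
    [-0.001,0,0],
    [-0.002,0,0],
    [-0.003,0,0],
    [-0.004,0,0],
    [-0.005,0,0],
    [-0.006,0,0],
    [-0.007,0,0],
    [-0.008,0,0],
    [-0.008,0,0],
    [-0.008,0,0],
  ],
  spin=[0,0,0,0,0,0,0,0,0,0],
)

```text
t: 6.15
tool_pos: [0.5714, -0.2204, 0.0571]
orientation: [[-0.931, 0.366, -0.005], [0.366, 0.931, 0.002], [0.005, -0.0, -1.0]]
wrist_force: [-6.7, 3.0, 5.8]
grip_width: -0.0002
gripper_force: 3.7
```

Scaled: -0.4 cm is -0.008, -0.35 cm is -0.007.

>>> drive_tool(
  claw=[-1,-1,-1,-1,-1,-1,-1,-1,-1,-1],
  travel=[
    [-0.001,0,0],
    [-0.002,0,0],
    [-0.003,0,0],
    [-0.004,0,0],
    [-0.005,0,0],
    [-0.006,0,0],
    [-0.007,0,0],
    [-0.008,0,0],
    [-0.008,0,0],
    [-0.008,0,0],
  ],
  spin=[0,0,0,0,0,0,0,0,0,0],
)

```text
t: 7.15
tool_pos: [0.5737, -0.2214, 0.0571]
orientation: [[-0.931, 0.366, -0.008], [0.366, 0.931, 0.003], [0.008, -0.0, -1.0]]
wrist_force: [-9.6, 4.0, 8.4]
grip_width: 0.0001
gripper_force: 5.4
```

Scaled: -0.2 cm is -0.004, -0.15 cm is -0.003.

>>> drive_tool(
  claw=[-1,-1,-1,-1,-1,-1,-1,-1,-1,-1],
  travel=[
    [-0.001,0,0],
    [-0.002,0,0],
    [-0.003,0,0],
    [-0.004,0,0],
    [-0.004,0,0],
    [-0.004,0,0],
    [-0.004,0,0],
    [-0.004,0,0],
    [-0.004,0,0],
    [-0.004,0,0],
  ],
  spin=[0,0,0,0,0,0,0,0,0,0],
)

```text
t: 8.15
tool_pos: [0.5738, -0.2214, 0.057]
orientation: [[-0.931, 0.366, -0.011], [0.366, 0.931, 0.004], [0.012, -0.0, -1.0]]
wrist_force: [-14.0, 5.0, 10.1]
grip_width: 0.0
gripper_force: 7.5
```

Scaled: 13.5 cm is 0.27, -12.5 cm is -0.25, 0.09 rad is 0.045.

>>> drive_tool(
  claw=[-1,-1,-1,-1,-1,-0.5,0,0,0,0],
  travel=[
    [0.02,0,0],
    [0.06,0,0],
    [0.1,0,-0.02],
    [0.12,0,-0.1],
    [0.15,0,-0.18],
    [0.19,-0.02,-0.25],
    [0.23,-0.06,-0.26],
    [0.26,-0.1,-0.26],
    [0.27,-0.14,-0.26],
    [0.27,-0.142,-0.26],
  ],
  spin=[0,0,0,0,0,0,0.015,0.03,0.045,0.045],
)

```text
t: 9.15
tool_pos: [0.427, -0.2418, 0.1873]
orientation: [[-0.893, 0.451, 0.001], [0.451, 0.893, -0.002], [-0.002, -0.001, -1.0]]
wrist_force: [-0.2, 0.5, -0.4]
grip_width: 0.0427
gripper_force: 0.0
```

```bash
python3 - <<'E'
from h import *
import time
s=r.state();p,d=r.grab_frame('wrist');T=wristT(s);np.savez('pics/w2.npz',p=p,d=d,T=T);print(s['tool_pos'],s['orientation'].round(3),s['wrist_force'],s['grip_width'],s['joint_positions'])
im=cv2.resize(p[:,:,::-1],(560,420))
t,dt=r.grab_frame('top');np.savez('pics/t2.npz',p=t,d=dt)
im2=cv2.resize(t[95:265,205:305,::-1],None,fx=2.4,fy=2.4,interpolation=cv2.INTER_CUBIC)
o=np.zeros((420,800,3),np.uint8);o[:,:560]=im;o[:im2.shape[0],560:]=im2
cv2.imwrite('pics/w2.png',o)
E
```

```text
[ 0.42695281 -0.24184019  0.18733951] [[-0.893  0.451  0.001]
 [ 0.451  0.893 -0.002]
 [-0.002 -0.001 -1.   ]] [-0.22311498  0.47774519 -0.42277485] 0.04274677388305906 [-3.73392739e+01 -2.83584448e+00 -4.90246778e+00  8.78053215e+01
 -3.92085184e-02 -1.05404229e+01]
```

View pics/w2.png

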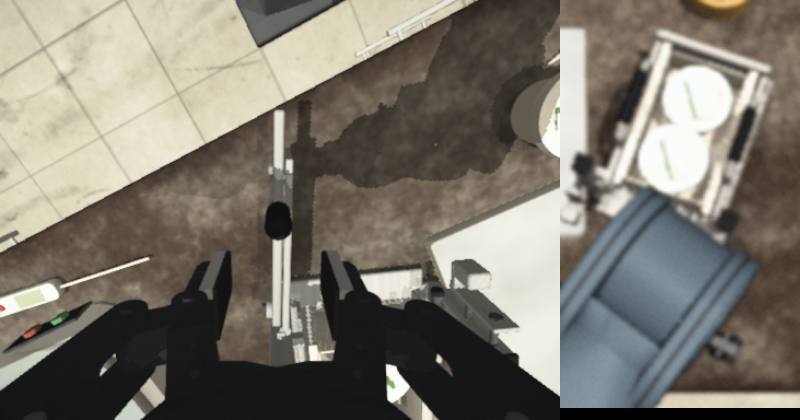

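The knob sits at (278,220), midway between the pads at 222 and 335, and the inset shows the container deep in the carrier. I'll descend and grip the knob.

Scaled: 8.5 cm is 0.17, 8.2 cm is 0.164.

>>> drive_tool(
  claw=[0,0,0,0,0,-0.4,-0.6,-1,-1,-1],
  travel=[
    [0,0.001,0.05],
    [0,0.002,0.1],
    [0,0.002,0.14],
    [0,0.002,0.164],
    [0,0.002,0.17],
    [0,0.002,0.17],
    [0,0.002,0.17],
    [0,0.002,0.17],
    [0,0.002,0.17],
    [0,0.002,0.17],
  ],
  spin=[0,0,0,0,0,0,0,0,0,0],
)

```text
t: 10.25
tool_pos: [0.4289, -0.2398, 0.1024]
orientation: [[-0.894, 0.448, 0.002], [0.448, 0.894, -0.001], [-0.002, -0.0, -1.0]]
wrist_force: [0.5, 1.0, 3.4]
grip_width: 0.0166
gripper_force: 58.8
```

Scaled: -1.85 cm is -0.037, -1.7 cm is -0.034.

>>> drive_tool(
  claw=[-1,-1,-1,-1,-1,-1,-1,-1,-1,-1],
  travel=[
    [-0.002,0,-0.006],
    [-0.004,0,-0.012],
    [-0.007,0,-0.018],
    [-0.01,0,-0.024],
    [-0.014,0,-0.03],
    [-0.017,0,-0.034],
    [-0.019,0,-0.037],
    [-0.019,0,-0.037],
    [-0.019,0,-0.037],
    [-0.019,0,-0.037],
  ],
  spin=[0,0,0,0,0,0,0,0,0,0],
)

```text
t: 11.25
tool_pos: [0.4366, -0.2435, 0.1193]
orientation: [[-0.894, 0.448, -0.001], [0.448, 0.894, 0.001], [0.001, 0.0, -1.0]]
wrist_force: [3.4, -2.0, -13.9]
grip_width: 0.0163
gripper_force: 58.6
```

```bash
cat > sw.py <<'E'
from h import *
import sys
# args: current gate theta, list of thetas ; prints tool-frame shifts (cm) and spins
H=np.array([.5355,-.289]);Y0=np.radians(68.7)
def kn(th,ph=.2,dr=0):
    R=.022+.096*np.cos(ph)-.039*np.sin(ph)+dr;a=Y0+th
    return np.r_[H+R*np.array([np.cos(a),np.sin(a)])-.008*np.array([np.sin(a),-np.cos(a)]),.082+.039*np.cos(ph)+.096*np.sin(ph)-.0187]
def theta(p,ph=.2):
    d=np.asarray(p[:2])-H;return np.arctan2(d[1],d[0])-Y0-np.arctan2(.008,.022+.096*np.cos(ph)-.039*np.sin(ph)),np.hypot(*d)
if __name__=='__main__':
    s=r.state();R=s['orientation'];p=s['tool_pos'];th,rad=theta(p)
    print('t',s['t'],'theta',th,'radius',rad,'exp',np.hypot(.008,.022+.096*np.cos(.2)-.039*np.sin(.2)),p,s['wrist_force'],s['grip_width'],'toolyaw',np.degrees(np.arctan2(R[1,0],R[0,0])))
    for e in map(float,sys.argv[1:]):
        d=kn(e)-kn(th);d[2]=0;print(e,(R.T@d*100).round(2),'spin',round(th-e,3))
E
python3 sw.py 1.4 1.33 1.26 1.18 1.1 1.02 .94 .87 .82 .8
```

```text
t 11.25 theta 1.437865161477939 radius 0.1088834941739291 exp 0.1086332571268099 [ 0.43657304 -0.24351295  0.11931446] [  3.40307615  -1.96609001 -13.90412114] 0.016250298605116384 toolyaw 153.36891286060904
1.4 [0.01 0.41 0.  ] spin 0.038
1.33 [-0.02  1.17  0.  ] spin 0.108
1.26 [-0.11  1.93  0.  ] spin 0.178
1.18 [-0.27  2.78  0.  ] spin 0.258
1.1 [-0.49  3.62  0.  ] spin 0.338
1.02 [-0.79  4.44  0.  ] spin 0.418
0.94 [-1.14  5.23  0.  ] spin 0.498
0.87 [-1.51  5.9   0.  ] spin 0.568
0.82 [-1.79  6.36  0.  ] spin 0.618
0.8 [-1.92  6.54  0.  ] spin 0.638
```

Scaled: 6.54 cm is 0.1308, 6.36 cm is 0.1272, 0.638 rad is 0.319.

>>> drive_tool(
  claw=[-1,-1,-1,-1,-1,-1,-1,-1,-1,-1],
  travel=[
    [0,0.0082,0],
    [-0.0004,0.0234,0],
    [-0.0022,0.0386,0],
    [-0.0054,0.0556,0],
    [-0.0098,0.0724,0],
    [-0.0158,0.0888,0],
    [-0.0228,0.1046,0],
    [-0.0302,0.118,0],
    [-0.0358,0.1272,0],
    [-0.0384,0.1308,0],
  ],
  spin=[0.019,0.054,0.089,0.129,0.169,0.209,0.249,0.284,0.309,0.319],
)

```text
t: 12.25
tool_pos: [0.4826, -0.1932, 0.1195]
orientation: [[-0.45, 0.893, -0.002], [0.893, 0.45, 0.001], [0.002, -0.001, -1.0]]
wrist_force: [-0.3, -0.5, -10.6]
grip_width: 0.0164
gripper_force: 59.1
```

```bash
python3 sw.py .76 .69 .62 .55 .48 .42 .37 .33 .31 .3
```

```text
t 12.25 theta 0.802475660168091 radius 0.10942239622060683 exp 0.1086332571268099 [ 0.48261527 -0.19320613  0.11947231] [ -0.33332051  -0.50655106 -10.6182668 ] 0.016435285557165377 toolyaw 116.76836756237392
0.76 [ 0.01  0.46 -0.  ] spin 0.042
0.69 [-0.02  1.22 -0.  ] spin 0.112
0.62 [-0.11  1.98 -0.  ] spin 0.182
0.55 [-0.24  2.72 -0.  ] spin 0.252
0.48 [-0.43  3.46 -0.  ] spin 0.322
0.42 [-0.63  4.08 -0.01] spin 0.382
0.37 [-0.83  4.59 -0.01] spin 0.432
0.33 [-1.01  4.98 -0.01] spin 0.472
0.31 [-1.1   5.18 -0.01] spin 0.492
0.3 [-1.15  5.28 -0.01] spin 0.502
```

Lateral forces are near zero, so the hinge model is right.

Scaled: 5.28 cm is 0.1056, 5.18 cm is 0.1036, 0.502 rad is 0.251.

>>> drive_tool(
  claw=[-1,-1,-1,-1,-1,-1,-1,-1,-1,-1],
  travel=[
    [0,0.0092,0],
    [-0.0004,0.0244,0],
    [-0.0022,0.0396,0],
    [-0.0048,0.0544,0],
    [-0.0086,0.0692,0],
    [-0.0126,0.0816,0],
    [-0.0166,0.0918,0],
    [-0.0202,0.0996,0],
    [-0.022,0.1036,0],
    [-0.023,0.1056,0],
  ],
  spin=[0.021,0.056,0.091,0.126,0.161,0.191,0.216,0.236,0.246,0.251],
)

```text
t: 13.25
tool_pos: [0.5354, -0.1798, 0.1201]
orientation: [[0.034, 0.999, -0.0], [0.999, -0.034, 0.001], [0.001, -0.0, -1.0]]
wrist_force: [-1.1, 1.6, -8.2]
grip_width: 0.0165
gripper_force: 59.4
```

```bash
python3 sw.py .25 .2 .17 .15 .13 .11 .09 .07 .05; python3 - <<'E'
from h import *
p,d=r.grab_frame('side');np.savez('pics/s3.npz',p=p,d=d)
cv2.imwrite('pics/s3.png',cv2.resize(p[140:260,150:310,::-1],None,fx=5,fy=5,interpolation=cv2.INTER_CUBIC))
E
```

```text
t 13.25 theta 0.29937432234758166 radius 0.10921965233542519 exp 0.1086332571268099 [ 0.53535494 -0.17978044  0.12008238] [-1.0629493   1.58010728 -8.23326161] 0.016486868284472708 toolyaw 88.04998754154695
0.25 [ 0.01  0.54 -0.  ] spin 0.049
0.2 [-0.02  1.08 -0.  ] spin 0.099
0.17 [-0.04  1.4  -0.  ] spin 0.129
0.15 [-0.06  1.62 -0.  ] spin 0.149
0.13 [-0.09  1.84 -0.  ] spin 0.169
0.11 [-0.12  2.05 -0.  ] spin 0.189
0.09 [-0.16  2.26 -0.  ] spin 0.209
0.07 [-0.2   2.48 -0.  ] spin 0.229
0.05 [-0.24  2.69 -0.  ] spin 0.249
```

View pics/s3.png

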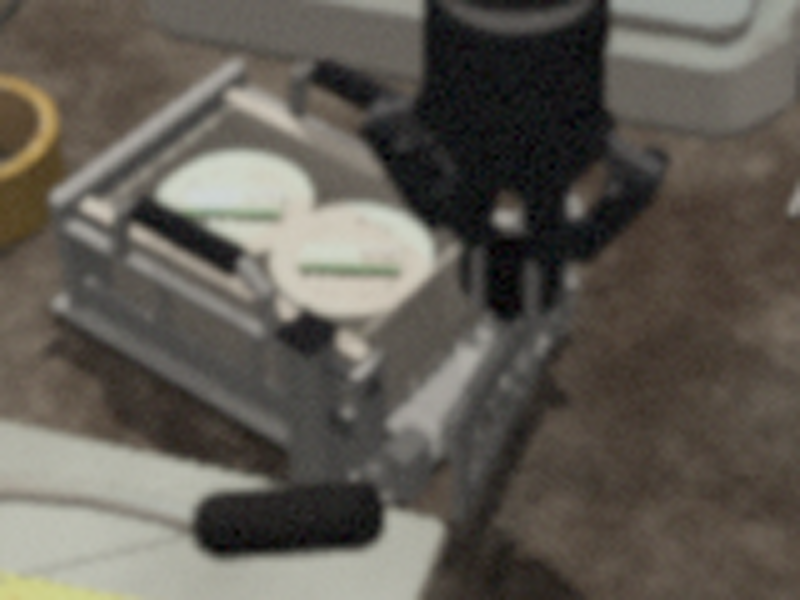

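The side view shows the container against the back stop and both tubs upright, but the bar is hard to make out. I'll check its lift from depth.

```bash
python3 - <<'E'
from h import *
from sw import H,Y0
d=np.load('pics/s3.npz')['d'];c=cloud('side',d).reshape(-1,3)
w,dw=r.grab_frame('wrist');cw=cloud('wrist',dw,wristT(r.state())).reshape(-1,3)
a=Y0+.3;u=np.array([np.cos(a),np.sin(a)]);n=np.array([np.sin(a),-np.cos(a)])
for nm,c in (('side',c),('wrist',cw)):
    g=np.c_[(c[:,:2]-H)@u,(c[:,:2]-H)@n,c[:,2]]
    for lo in np.arange(0,.2,.02):
        k=g[(g[:,0]>lo)&(g[:,0]<lo+.02)&(abs(g[:,1]+.008)<.006)&(g[:,2]>.04)&(g[:,2]<.16)]
        if len(k):print(nm,lo.round(2),len(k),np.percentile(k[:,2],[5,50,95]).round(3),k[:,1].mean().round(4))
    k=g[(abs(g[:,1])<.006)&(g[:,0]>.13)&(g[:,0]<.17)&(g[:,2]>.03)];print('gate',len(k),k[:,2].max() if len(k) else 0)
E
```

```text
side 0.0 8 [0.042 0.082 0.089] -0.0037
side 0.02 4 [0.048 0.076 0.082] -0.0103
side 0.04 10 [0.044 0.065 0.087] -0.0079
side 0.08 6 [0.048 0.089 0.095] -0.0094
side 0.1 94 [0.078 0.142 0.157] -0.0091
side 0.12 68 [0.075 0.111 0.135] -0.0096
side 0.14 72 [0.045 0.073 0.115] -0.0083
side 0.16 41 [0.103 0.116 0.12 ] -0.011
side 0.18 37 [0.104 0.114 0.121] -0.01
gate 998 0.5619854899762743
wrist 0.0 14 [0.064 0.072 0.077] -0.0026
wrist 0.02 301 [0.081 0.093 0.095] -0.008
wrist 0.04 236 [0.09  0.096 0.098] -0.0072
wrist 0.1 1960 [0.114 0.152 0.158] -0.0079
wrist 0.12 709 [0.093 0.112 0.13 ] -0.0075
wrist 0.14 637 [0.072 0.115 0.118] -0.0078
wrist 0.16 703 [0.117 0.119 0.121] -0.0077
wrist 0.18 329 [0.109 0.121 0.123] -0.0078
gate 819 0.2172510819849955
```

The bar is lifted about 0.175 rad, with its end underside near z 0.10, so it clears the 86 mm nose. I'll close to about 0.10 rad.

Scaled: 2.15 cm is 0.043, -0.06 cm is -0.0012, 0.2 rad is 0.1.

>>> drive_tool(
  claw=[-1,-1,-1,-1,-1,-1,-1,-1,-1,-1],
  travel=[
    [0,0.006,0],
    [0,0.0108,0],
    [-0.0002,0.016,0],
    [-0.0004,0.0216,0],
    [-0.0008,0.028,0],
    [-0.0012,0.0324,0],
    [-0.0018,0.0368,0],
    [-0.0024,0.041,0],
    [-0.0028,0.043,0],
    [-0.0028,0.043,0],
  ],
  spin=[0.0125,0.0245,0.0375,0.0495,0.0645,0.0745,0.0845,0.0945,0.1,0.1],
)

```text
t: 14.35
tool_pos: [0.5576, -0.1821, 0.1201]
orientation: [[0.232, 0.973, 0.001], [0.973, -0.232, 0.001], [0.001, 0.001, -1.0]]
wrist_force: [0.7, 5.0, -6.2]
grip_width: 0.0164
gripper_force: 59.8
```

```bash
python3 sw.py .09 .08 .07 .06 .05
```

```text
t 14.35 theta 0.09397145627349358 radius 0.10916207407448883 exp 0.1086332571268099 [ 0.55762291 -0.18210316  0.1200558 ] [ 0.72030428  4.96740288 -6.21981296] 0.016435789375344907 toolyaw 76.55661207178571
0.09 [0.   0.04 0.  ] spin 0.004
0.08 [0.   0.15 0.  ] spin 0.014
0.07 [0.   0.26 0.  ] spin 0.024
0.06 [0.01 0.37 0.  ] spin 0.034
0.05 [0.   0.48 0.  ] spin 0.044
```

Scaled: 0.2 cm is 0.004, 0.15 cm is 0.003, 0.018 rad is 0.009.

>>> drive_tool(
  claw=[-1,-1,-1,-1,-1,-1,-1,-1,-1,-1],
  travel=[
    [0,0.0006,0],
    [0,0.0012,0],
    [0,0.0018,0],
    [0,0.0024,0],
    [0,0.003,0],
    [0,0.0036,0],
    [0,0.004,0],
    [0,0.004,0],
    [0,0.004,0],
    [0,0.004,0],
  ],
  spin=[0.0015,0.003,0.0045,0.006,0.0075,0.009,0.009,0.009,0.009,0.009],
)

```text
t: 15.35
tool_pos: [0.5594, -0.1825, 0.1201]
orientation: [[0.25, 0.968, 0.001], [0.968, -0.25, 0.001], [0.001, 0.001, -1.0]]
wrist_force: [0.0, 5.3, -6.6]
grip_width: 0.0165
gripper_force: 59.8
```

```bash
python3 sw.py|cut -c1-300
```

```text
t 15.35 theta 0.07697452300560705 radius 0.10916505908580167 exp 0.1086332571268099 [ 0.5594372  -0.18249169  0.12005267] [ 0.0121245   5.27359237 -6.62312427] 0.016526679628708192 toolyaw 75.53548264683417
```

Scaled: 0.15 cm is 0.003, 0.12 cm is 0.0024, 0.014 rad is 0.007.

>>> drive_tool(
  claw=[-1,-1,-1,-1,-1,-1,-1,-1,-1,-1],
  travel=[
    [0,0.0006,0],
    [0,0.0012,0],
    [0,0.0018,0],
    [0,0.0024,0],
    [0,0.003,0],
    [0,0.003,0],
    [0,0.003,0],
    [0,0.003,0],
    [0,0.003,0],
    [0,0.003,0],
  ],
  spin=[0.0015,0.003,0.0045,0.006,0.007,0.007,0.007,0.007,0.007,0.007],
)

```text
t: 16.35
tool_pos: [0.5598, -0.1824, 0.1198]
orientation: [[0.263, 0.965, -0.001], [0.965, -0.263, 0.002], [0.001, -0.002, -1.0]]
wrist_force: [-3.3, 5.9, -5.7]
grip_width: 0.0164
gripper_force: 59.8
```

```bash
python3 sw.py|cut -c1-300
```

```text
t 16.35 theta 0.07365647917253239 radius 0.1093039532029097 exp 0.1086332571268099 [ 0.55982137 -0.18243629  0.11982586] [-3.28091387  5.87313102 -5.66758786] 0.01644279591463598 toolyaw 74.77198160978851
```

The plate was felt at about 0.074 rad with roughly 4.7 N at the knob. I'll ease off slightly and lower the bar into the slot.

Scaled: 1.4 cm is 0.028, 1.2 cm is 0.024.

>>> drive_tool(
  claw=[-1,-1,-1,-1,-1,-1,-1,-1,-1,-1],
  travel=[
    [0,-0.001,0],
    [0,-0.0016,0],
    [0.003,-0.0016,0.005],
    [0.006,-0.0016,0.01],
    [0.0084,-0.0016,0.015],
    [0.011,-0.0016,0.02],
    [0.013,-0.0016,0.024],
    [0.0146,-0.0016,0.028],
    [0.0146,-0.0016,0.028],
    [0.0146,-0.0016,0.028],
  ],
  spin=[0,0,0,0,0,0,0,0,0,0],
)

```text
t: 17.35
tool_pos: [0.5616, -0.1773, 0.1101]
orientation: [[0.263, 0.965, 0.001], [0.965, -0.263, -0.005], [-0.005, 0.003, -1.0]]
wrist_force: [-6.0, 5.9, 6.1]
grip_width: 0.0167
gripper_force: 61.1
```

```bash
python3 sw.py|cut -c1-300
```

```text
t 17.35 theta 0.0686975485641529 radius 0.11474919248050751 exp 0.1086332571268099 [ 0.56158745 -0.17725555  0.11010246] [-5.9917582   5.94090439  6.05506244] 0.016666392549434476 toolyaw 74.76509088732423
```

Scaled: -0.15 cm is -0.003, -0.05 cm is -0.001.

>>> drive_tool(
  claw=[-1,-1,-1,-1,-1,-1,-1,-1,-1,-1],
  travel=[
    [0,-0.001,0],
    [0,-0.002,0],
    [0,-0.003,0],
    [0,-0.003,0],
    [0,-0.003,0],
    [0,-0.003,0],
    [0,-0.003,0],
    [0,-0.003,0],
    [0,-0.003,0],
    [0,-0.003,0],
  ],
  spin=[0,0,0,0,0,0,0,0,0,0],
)

```text
t: 18.35
tool_pos: [0.5615, -0.1774, 0.1105]
orientation: [[0.263, 0.965, 0.004], [0.965, -0.263, -0.006], [-0.005, 0.006, -1.0]]
wrist_force: [-5.1, 4.8, 5.8]
grip_width: 0.0164
gripper_force: 60.9
```

```bash
python3 sw.py|cut -c1-300;  python3 - <<'E'
from h import *
s=r.state();p,d=r.grab_frame('wrist');T=wristT(s);np.savez('pics/w4.npz',p=p,d=d,T=T)
cv2.imwrite('pics/w4.png',cv2.resize(p[:,:,::-1],(800,600)))
E
```

```text
t 18.35 theta 0.06889222741583913 radius 0.11455210501530462 exp 0.1086332571268099 [ 0.56152093 -0.17744241  0.11049832] [-5.05953205  4.75507506  5.79469441] 0.01641408830927057 toolyaw 74.76231055838639
```

View pics/w4.png

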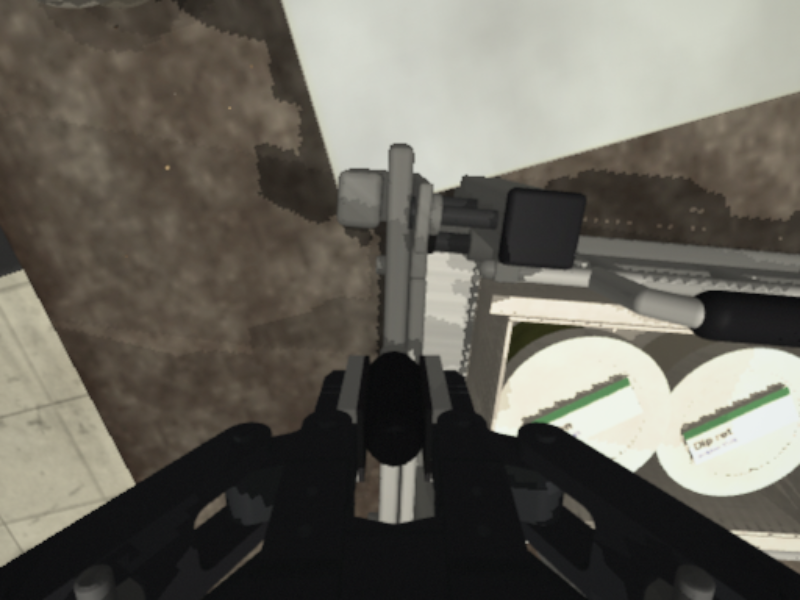

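The bar (x≈400) lies between the nose (right edge 383) and the plate (418), so it is lined up with the slot. I'll check the heights.

```bash
python3 - <<'E'
from h import *
a=np.load('pics/w4.npz');c=cloud('wrist',a['d'],a['T'])
for n,u,v in [('end',400,160),('bar',400,200),('bar',399,260),('bar',397,330),('nose',362,200),('plate',425,200),('plate2',425,225),('gate',417,300)]:
    u=int(u*.64);v=int(v*.64);print(n,np.median(c[v-1:v+2,u-1:u+2].reshape(-1,3),0).round(4))
E
```

```text
end [ 0.5822 -0.1089  0.105 ]
bar [ 0.5791 -0.1207  0.1041]
bar [ 0.5735 -0.1395  0.1024]
bar [ 0.5664 -0.1641  0.1002]
nose [ 0.5656 -0.119   0.0857]
plate [ 0.5859 -0.1209  0.1217]
plate2 [ 0.5842 -0.1277  0.1221]
gate [ 0.5752 -0.1578  0.0922]
```

The bar's underside at the hook is at z 0.084, already below the nose top at 0.0857, so it is in the slot. Only pad friction holds it up, so I'll release it and let it drop.

Scaled: -0.1 cm is -0.002.

>>> drive_tool(
  claw=[-0.9,-0.8,-0.7,-0.6,-0.5,-0.4,-0.3,-0.2,-0.2,-0.2],
  travel=[
    [0,-0.002,0],
    [0,-0.002,0],
    [0,-0.002,0],
    [0,-0.002,0],
    [0,-0.002,0],
    [0,-0.002,0],
    [0,-0.002,0],
    [0,-0.002,0],
    [0,-0.002,0],
    [0,-0.002,0],
  ],
  spin=[0,0,0,0,0,0,0,0,0,0],
)

```text
t: 19.4
tool_pos: [0.559, -0.1755, 0.1055]
orientation: [[0.263, 0.965, -0.0], [0.965, -0.263, -0.0], [-0.0, -0.0, -1.0]]
wrist_force: [-0.9, 0.3, 0.6]
grip_width: 0.0341
gripper_force: 0.0
```

```bash
python3 - <<'E'
from h import *
s=r.state();p,d=r.grab_frame('wrist');T=wristT(s);np.savez('pics/w5.npz',p=p,d=d,T=T)
cv2.imwrite('pics/w5.png',cv2.resize(p[:,:,::-1],(800,600)));print(s['tool_pos'],s['wrist_force'])
c=cloud('wrist',d,T)
for n,u,v in [('end',400,165),('bar',400,200),('bar',399,260),('bar',397,330),('nose',362,200)]:
    u=int(u*.64);v=int(v*.64);print(n,np.median(c[v-1:v+2,u-1:u+2].reshape(-1,3),0).round(4))
E
```

```text
[ 0.5590188  -0.17549549  0.10554609] [-0.85989736  0.28767373  0.57134338]
end [ 0.5794 -0.1085  0.0915]
bar [ 0.5764 -0.1197  0.092 ]
bar [ 0.5708 -0.1387  0.0918]
bar [ 0.5634 -0.1637  0.0913]
nose [ 0.5635 -0.1165  0.0859]
```

View pics/w5.png

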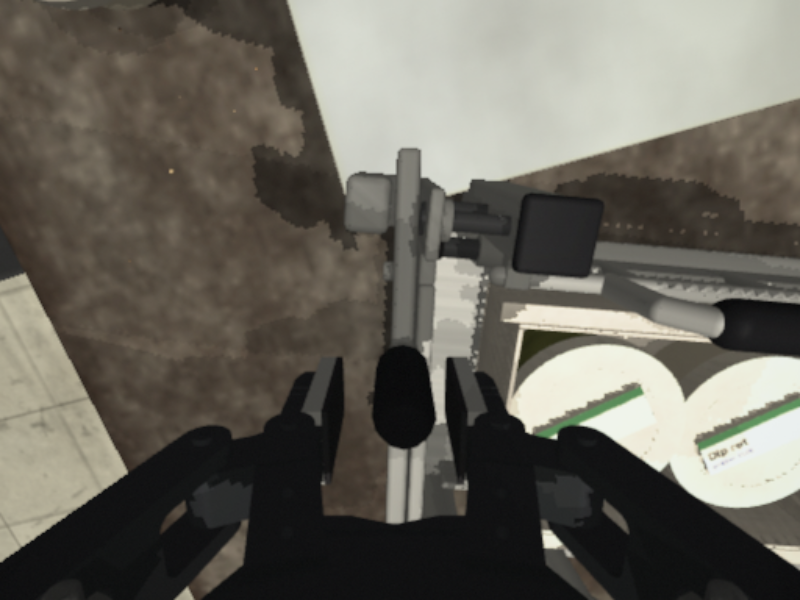

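The bar lies level (top at z 0.092 along its length) behind the nose, and the knob is free of both pads. I'll withdraw straight up.

Scaled: -10 cm is -0.2, -9.5 cm is -0.19.

>>> drive_tool(
  claw=[-0.2,-0.2,-0.2,-0.2,-0.2,-0.2,-0.2,-0.2,-0.2,-0.2],
  travel=[
    [0,0.002,-0.02],
    [0,0.002,-0.05],
    [0,0.002,-0.08],
    [0,0.002,-0.12],
    [0,0.002,-0.16],
    [0,0.002,-0.19],
    [0,0.002,-0.2],
    [0,0.002,-0.2],
    [0,0.002,-0.2],
    [0,0.002,-0.2],
  ],
  spin=[0,0,0,0,0,0,0,0,0,0],
)

```text
t: 20.45
tool_pos: [0.5596, -0.1754, 0.2047]
orientation: [[0.263, 0.965, -0.002], [0.965, -0.263, 0.001], [0.0, -0.002, -1.0]]
wrist_force: [-0.3, -0.9, -0.1]
grip_width: 0.0339
gripper_force: 0.0
```

```bash
python3 - <<'E'
from h import *
s=r.state();p,d=r.grab_frame('wrist');c=cloud('wrist',d,wristT(s)).reshape(-1,3)
q=np.array([.6674,-.2572,-.3716]);cs,sn=np.cos(q[2]),np.sin(q[2]);X,Y=c[:,0]-q[0],c[:,1]-q[1];C=np.c_[cs*X+sn*Y,-sn*X+cs*Y,c[:,2]]
k=C[(C[:,2]>.086)&(C[:,2]<.097)&(C[:,0]<-.1)&(C[:,1]>.02)&(C[:,1]<.11)];print('bar/gate',len(k),k.mean(0))
k=C[(C[:,2]>.072)&(C[:,2]<.082)&(C[:,0]<-.06)&(C[:,0]>-.1)&(abs(C[:,1])<.05)];print('rim',len(k),k.min(0) if len(k) else '')
print(s['wrist_force'],s['tool_pos']); print(r.job_done())
E
```

```text
bar/gate 1139 [-0.12874836  0.07528715  0.09093976]
rim 175 [-0.08220824 -0.00817435  0.07200112]
[-0.29906633 -0.92927534 -0.11579553] [ 0.55955744 -0.17543025  0.20468016]
the job is handed in; nothing more can be done
None
```

I handed the job in at about 20 s: the container was pushed home against its stop, the gate shut, and the bar dropped level behind the hook with the gripper clear; the verdict itself was not shown to me.

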